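Release the white-capped sample with the rack's gate lever and put it in the basket

TASK

The white-capped vial is first in line in one of the two lanes of the vial rack. Tilt the rack's spring-centred gate lever towards that lane and hold it over until the vial has rolled down and come to rest on the landing, then let the lever go back upright. Pick the vial up from the landing and set it down gently in the white basket, without dropping it; do not take vials out of the lanes by hand, keep all the black-capped vials in their lanes, and leave the basket standing where it is.

Things in the scene. Friction and masses are not known exactly. Their poses are not given: they have to be found in the camera images.
- vial_rack: Fixed two-lane gravity rack for vials, white, 220 (x) x 146 mm (y). Origin: middle of its underside; -x is its low front, +y its left. Lanes 55 mm wide centred at y = +-40 mm; walls 19 mm above the floor, which falls 11 deg to the front from x = 125 to -30, then 6 deg over a landing to a lip at x = -90 mm (floor 30 mm up). Three vials lie across each lane behind a steel stop at x = -15.
- gate_lever (a joint): Gate lever of the rack; tilts sideways. Angle in rad: 0 upright, positive to the rack's left (+y), negative to its right; end stops at +-0.45. A spring centres it (about 6 N at the knob at full tilt). Tilted beyond 0.35 to a side it lowers the stop of that lane, while a second stop rises behind the first vial: each stroke lets one vial roll to the landing and settle, within about a second.
- lever_knob (a point): Centre of the black knob on the gate lever, 20 mm in diameter, 22 mm tall, 55 mm above the pivot; upright it lies at x = 15, y = 0, z = 149 mm in the rack. The pivot is at the middle of the top of a grey housing (46 x 26 mm, top 94 mm above the worktop) on the divider between the lanes. The steel stem is 7 mm thick.
- landing_left (a point): Where the middle of a released vial comes to rest against the lip on the left landing: x = -77, y = 40, z = 45 mm in the rack. The lip is two posts, 15 mm above the floor and 11 mm wide, at the lane's edges; a notch 32 mm wide between them lets a finger pass in front of the vial, and 45 mm of clear floor lies behind it.
- landing_right (a point): The same point on the right landing (y = -40 mm). The landing floor rises from 30 mm above the worktop at the lip to 36 mm at x = -30; at rest the steel stop behind it (x = -15) stands 15 mm above the floor.
- white_vial_mid (a point): Middle of the wanted vial: with a white cap and a white and green label, 26 mm in diameter, 50 mm long, about 30 g; its own z axis is its long axis, towards the cap. It lies across the front of the left or the right lane, first in line, with its cap to the rack's left.
- basket: White perforated open basket on the worktop, 184 mm (its x) by 138 mm (its y), rim 76 mm high; origin: middle of its underside. Inside it is 162 x 114 mm, with a flat floor 3 mm up; loose, 0.4 kg.
- dark_vial_0_mid (a point): Middle of a vial with a black cap and a grey and black label, 26 mm in diameter, 42 mm long, lying across a lane of the rack; first in line in the lane that has no white-capped vial.
- dark_vial_1_mid (a point): Middle of a vial with a black cap and a grey and black label, 26 mm in diameter, 42 mm long, lying across a lane of the rack; second in line in the left lane.
- dark_vial_2_mid (a point): Middle of a vial with a black cap and a grey and black label, 26 mm in diameter, 42 mm long, lying across a lane of the rack; second in line in the right lane.
- dark_vial_3_mid (a point): Middle of a vial with a black cap and a grey and black label, 26 mm in diameter, 42 mm long, lying across a lane of the rack; third in line in the left lane.
- dark_vial_4_mid (a point): Middle of a vial with a black cap and a grey and black label, 26 mm in diameter, 42 mm long, lying across a lane of the rack; third in line in the right lane.
Not all that is in view belongs to the job. What is shaped like the part that bears dark_vial_4_mid but red is not meant.

How it is judged (in metres and radians):
On the way, in this order (a step that is already met when the one before it is completed fails the run):
1. The gate lever is held over (beyond 0.3 rad) towards the white-capped vial's lane while that vial lies at rest on the landing (x of white_vial_mid in the frame of vial_rack between -0.095 and -0.06 m and z of white_vial_mid in the frame of vial_rack between 0.034 and 0.059 m and linear speed of white_vial below 0.05 m/s and ((value of joint gate_lever above 0.3 rad and y of white_vial_mid in the frame of vial_rack above 0.01 m) or (value of joint gate_lever below -0.3 rad and y of white_vial_mid in the frame of vial_rack below -0.01 m))), for 0.2 s.
2. The lever has gone back upright (within 0.08 rad) while the vial still lies on the landing (x of white_vial_mid in the frame of vial_rack between -0.095 and -0.06 m and z of white_vial_mid in the frame of vial_rack between 0.034 and 0.059 m and value of joint gate_lever between -0.08 and 0.08 rad), for 0.2 s.
At the end, for the whole second after the job is handed in: The white-capped vial lies at rest inside the basket on its floor (its middle less than 45 mm above the basket's underside); the basket stands upright within 30 mm of where it was; the gate lever is upright within 0.08 rad; all five black-capped vials lie in their lanes behind the stops (x of white_vial_mid in the frame of basket between -0.08 and 0.08 m and y of white_vial_mid in the frame of basket between -0.057 and 0.057 m and z of white_vial_mid in the frame of basket below 0.045 m and linear speed of white_vial below 0.03 m/s and value of joint gate_lever between -0.08 and 0.08 rad and distance of basket from where it was at the start of the episode below 0.03 m and angle between basket's own z axis and vertical below 0.1 rad and x of each of dark_vial_0_mid, dark_vial_1_mid, dark_vial_2_mid, dark_vial_3_mid, dark_vial_4_mid in the frame of vial_rack above -0.02 m and z of each of dark_vial_0_mid, dark_vial_1_mid, dark_vial_2_mid, dark_vial_3_mid, dark_vial_4_mid in the frame of vial_rack below 0.09 m); the robot touches nothing.
It fails at once if A black-capped vial leaves its lane (x of any of dark_vial_0_mid, dark_vial_1_mid, dark_vial_2_mid, dark_vial_3_mid, dark_vial_4_mid in the frame of vial_rack below -0.02 m).
It fails at once if The fingers touch the white-capped vial while it is still in its lane, before it has come down on the landing (contact force between the fingers and white_vial above 0.3 N and x of white_vial_mid in the frame of vial_rack between -0.02 and 0.12 m and z of white_vial_mid in the frame of vial_rack below 0.069 m and y of white_vial_mid in the frame of vial_rack between -0.075 and 0.075 m).
It fails at once if The vial is dropped into the basket: inside it, it falls faster than 0.8 m/s (a fall of more than about 30 mm) ((x of white_vial_mid in the frame of basket between -0.08 and 0.08 m and y of white_vial_mid in the frame of basket between -0.057 and 0.057 m and z of white_vial_mid in the frame of basket below 0.045 m) and linear speed of white_vial above 0.8 m/s).
It also fails if it takes over 54 s, if anything falls off the work surface, if the arm or the gripper's body presses on something with over 40 N, if the wrist force passes 120 N, or if a joint passes its speed limit or range.

ROBOT

A 6-joint arm with a two-finger parallel gripper is mounted at the origin on a cart in front of the work surface, level with it; the furniture and walls round the work are solid. World frame = base frame: x ahead of the robot, y to its left, z up, the work surface at z = 0. Lengths are in m, angles in degrees, forces in N, time in s.
With the tool pointing down it reaches from about 0.35 to 0.875 m from the base axis. Payload 4.2 kg.
Tool frame: the origin (TCP) lies at the very end of the fingers, on their centre line; the grasp point (between the pads) lies 19 mm behind it; z points along the fingers, y is the line along which they close (so a half turn about z gives the same grasp; the last joint's range is limited). The gripper opens to 87 mm and grips with 3 to 60 N. Pads are 19 mm wide; open, the fingers measure 117 mm over their backs; the gripper's body (75 mm by 190 mm) begins 51 mm behind the grasp point.
Start: joints at [-55.428, 22.042, 0.453, 0, -68.411, -14.817], TCP at [0.211, -0.588, 0.186] pointing down, gripper open.
Joint ranges: [-179.83, 179.83], [-69.29, 118.12], [-61.27, 80.66], [-181.25, 117.63], [-171.15, -9.14], [-177.46, 177.46]. Speed limits (degrees/s): [159.86, 159.86, 180, 180, 180, 180].

INTERFACE

Orientations are given as a 3x3 rotation matrix whose columns are the frame's x, y, z axes.
In Python, from station import sense, cams, r gives the robot as it stands. The module is installed in compiled form; this text tells all that it offers.
- The arm moves only by the tool step_arm, never from a script. Its argument "targets" is text: rows parted by semicolons, each of 4 numbers parted by spaces: the shift along the tool's x, y, z in cm, then the turn about the tool's z in degrees. In form: x y z turn; .... A call has 1 to 12 rows; each row shifts and turns the commanded pose from where the row before left it, along the tool's axes as they then stand; what a row does not reach is not made up. A row lasts 1/12 s, in which the tool goes at most 41.7 mm and 7.16 degrees, less where a joint would pass 70% of its speed; a pose out of reach is approached as far as the arm can. A call with a gripper value outside its range is refused whole. "claw" is the finger opening in cm, from 0 to 8.7, set as the call begins (left out, the last holds). The fingers move at their own pace and stop on an object; the grip force is fixed at half the most. Time passes only in rows, so rows that do not move let the fingers close. It gives the time, the measured TCP pose, the force, the opening and the grip force at its end, in the units of the state.
- sense(): the state, without advancing time (a new reading comes with each control period).
- cams.capture(name): name is "scene" or "top"; returns a dict with "frame" (384x512x3 uint8, blue, green, red), "vertical_fov" (degrees; the focal length in pixels is half the picture's height over the tangent of half this angle, whatever the lens; pixels are square), "cx", "cy" (the principal point, pixels), "eye" and "rotation" of the camera in the world. Camera axes: x right, y down, z forward; pixel columns grow to the right and rows downward; lengths in m; the calibration is good to about 2 mm. A picture is of the moment at which its call begins. There is no depth.
- r.finish_job(): hands the job in; it is judged then, once.
The state is a dict: "time_s": time; "joints": joint angles; "joint_velocities": joint speeds; "effort": joint torques, N m; "tcp_pos": TCP position; "ee_rot": TCP orientation; "wrist_force": force on the tool from outside, world axes, zero at the start; "moment": the same for the moment, N m; "gripper_width": opening from 0.0 (shut) to 1.0 (fully open); "gripper_force": force on a finger pad.
Only numpy, scipy, OpenCV 4.12 (cv2) and the standard library are available. Lean on these libraries where they do the work, as an engineer would, in place of code of your own. Each camera call takes 0.05 s, during which the arm holds its last target. There are 200 camera calls.

## Working session

There is one attempt and no reset: what is moved stays moved. The work goes in short steps, Python scripts to look and compute and a tool call to move; the robot and the scene stay as the last step left them, time stands still between calls to the robot, and variables do not carry over. Pictures are saved under pics/ and viewed, at most 10 in all, crops included, and the job is handed in when it is done.

Besides the shell and the picture viewer there is one more tool, called after ">>>" in YAML: its name, and indented under it one key for each argument. step_arm: Moves the arm, as the interface text tells. Its arguments: {"type":"object","properties":{"targets":{"type":"string"},"claw":{"type":"number"}},"required":["targets"]}

```bash
mkdir -p pics; python3 - <<'E'
from station import sense,cams
import cv2,numpy as np
for n in("scene","top"):
    c=cams.capture(n); cv2.imwrite(f"pics/{n}0.png",c["frame"]); print(n,c["vertical_fov"],c["cx"],c["cy"],c["eye"],np.round(c["rotation"],4).tolist())
s=sense();print(s["time_s"],s["tcp_pos"],np.round(s["ee_rot"],3).tolist(),s["gripper_width"])
E
```

```text
scene 42.5841682959488 255.93368964690913 186.26174473130357 [-0.26999722  0.58534672  0.70256054] [[-0.6324, -0.3885, 0.6702], [-0.7746, 0.3248, -0.5426], [-0.0069, -0.8623, -0.5064]]
top 43.499833478503106 253.64760883581738 190.60843082177425 [ 0.32136383 -0.03419537  1.02421691] [[0.0006, -0.9859, 0.1672], [-0.9999, 0.0014, 0.0122], [-0.0123, -0.1672, -0.9858]]
0.1 [ 0.21104708 -0.58764571  0.18536583] [[-0.941, -0.338, -0.001], [-0.338, 0.941, 0.002], [0.0, 0.002, -1.0]] 0.996167769608855
```

View pics/scene0.png

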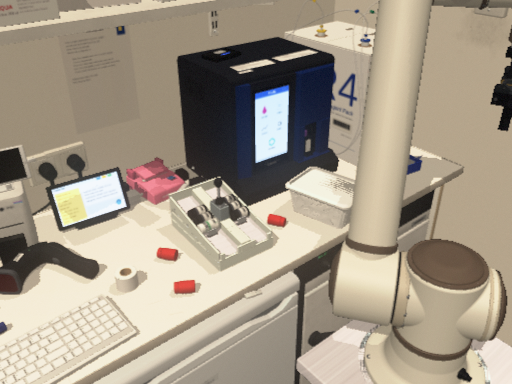

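View pics/top0.png

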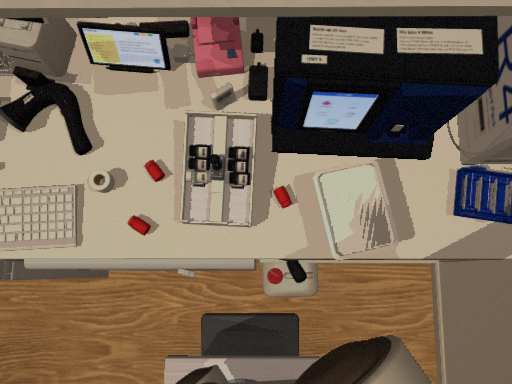

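```bash
python3 - <<'E'
import cv2,numpy as np
a=cv2.imread("pics/top0.png")[100:235,170:270]; b=cv2.imread("pics/scene0.png")[170:275,160:285]
a=cv2.resize(a,None,fx=4,fy=4,interpolation=cv2.INTER_CUBIC); b=cv2.resize(b,(400,336),interpolation=cv2.INTER_CUBIC)
o=np.zeros((540,800,3),np.uint8); o[:,:400]=a; o[:336,400:]=b
cv2.imwrite("pics/crop0.png",o)
E
```

```text
(no output)
```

View pics/crop0.png

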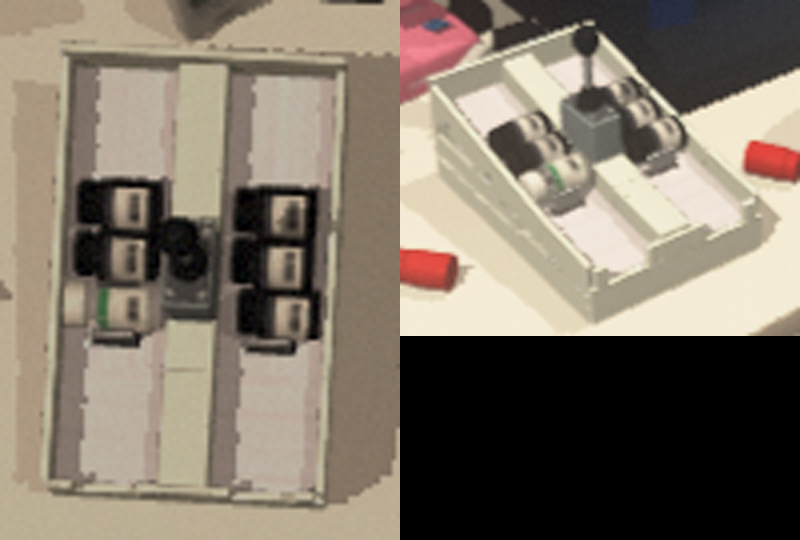

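```bash
cat > h.py <<'E'
import numpy as np
from station import sense,cams
def ray(c,u,v):
    f=c["frame"].shape[0]/2/np.tan(np.radians(c["vertical_fov"]/2))
    d=np.array(c["rotation"])@np.array([(u-c["cx"])/f,(v-c["cy"])/f,1]); return np.array(c["eye"]),d
def plane(c,u,v,z):
    e,d=ray(c,u,v); return e+d*(z-e[2])/d[2]
def tri(c1,p1,c2,p2):
    e1,d1=ray(c1,*p1);e2,d2=ray(c2,*p2)
    s=np.linalg.lstsq(np.c_[d1,-d2],e2-e1,rcond=None)[0]
    a,b=e1+s[0]*d1,e2+s[1]*d2; return (a+b)/2,np.linalg.norm(a-b)
def proj(c,p):
    q=np.array(c["rotation"]).T@(np.array(p)-c["eye"]); f=c["frame"].shape[0]/2/np.tan(np.radians(c["vertical_fov"]/2))
    return q[:2]/q[2]*f+[c["cx"],c["cy"]]
E
python3 - <<'E'
from h import *
import cv2
t=cams.capture("top");s=cams.capture("scene");np.set_printoptions(precision=4,suppress=True)
img=np.array([(186.5,113,.083),(256,115.5,.083),(182,222.5,.047),(251,226,.047)])
P=np.array([plane(t,*i) for i in img]);print(P)
L=np.array([(.11,.073),(.11,-.073),(-.11,.073),(-.11,-.073)])
A,B=L,P[:,:2]-P[:,:2].mean(0)
yaw=np.arctan2((A[:,0]*B[:,1]-A[:,1]*B[:,0]).sum(),(A*B).sum());o=P[:,:2].mean(0)
print("rack",o,np.degrees(yaw),[np.linalg.norm(P[0]-P[1]),np.linalg.norm(P[0]-P[2])])
R=np.array([[np.cos(yaw),-np.sin(yaw)],[np.sin(yaw),np.cos(yaw)]])
for n,p in dict(knob=(.015,0),land=(-.077,.04)).items(): print(n,o+R@p)
print("knob tri",tri(t,(215.5,159),s,(218.1,181.9)), plane(t,215.5,159,.149))
g=t["frame"].astype(int)
m=((g.min(2)>175)).astype(np.uint8);m[:, :300]=0
hsv=cv2.cvtColor(t["frame"],cv2.COLOR_BGR2HSV);print(hsv[200,340],hsv[245,290],hsv[180,316])
C=np.array([plane(t,u,v,.076) for u,v in[(315,178),(381,162),(396,240),(333,258)]]);print("basket",C,C.mean(0))
im=cv2.resize(t["frame"][150:270,295:415],None,fx=4,fy=4,interpolation=cv2.INTER_CUBIC);cv2.imwrite("pics/bask.png",im)
E
```

```text
[[ 0.642   0.1148  0.083 ]
 [ 0.6362 -0.0273  0.083 ]
 [ 0.4213  0.1241  0.047 ]
 [ 0.4141 -0.0168  0.047 ]]
rack [0.5284 0.0487] -2.582140319103987 [np.float64(0.14212703454245765), np.float64(0.223836014186159)]
knob [0.5434 0.048 ]
land [0.4533 0.0921]
knob tri (array([0.5292, 0.0477, 0.1513]), np.float64(0.00010779387840307084)) [0.5298 0.0479 0.149 ]
[ 31  34 189] [ 21  54 185] [ 34  31 191]
basket [[ 0.5076 -0.1454  0.076 ]
 [ 0.5402 -0.2787  0.076 ]
 [ 0.3837 -0.3012  0.076 ]
 [ 0.3488 -0.1772  0.076 ]] [ 0.4451 -0.2256  0.076 ]
```

View pics/bask.png

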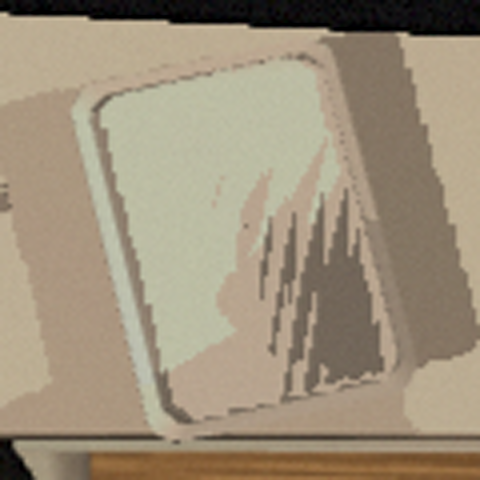

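```bash
python3 - <<'E'
from h import *
t=cams.capture("top");s=cams.capture("scene");np.set_printoptions(precision=4,suppress=True)
S=lambda x,y:(160+(x-400)*125/400,170+y*105/336)
T=lambda x,y:(170+x/4,100+y/4)
for n,a,b in[("rearL",(66,52),(432,82)),("rearR",(345,62),(594,24)),("frontR",(325,500),(762,200)),("frontL",(48,488),(594,290)),("knob",(182,236),(586,38)),("stopL",(118,336),(570,195)),("stopR",(270,346),(660,160))]:
    print(n,tri(t,T(*a),s,S(*b)))
yaw=np.radians(-2.6);R=np.array([[np.cos(yaw),-np.sin(yaw)],[np.sin(yaw),np.cos(yaw)]])
for ox in(.514,.521,.528):
  for q in[(.015,0,.149),(.015,0,.094),(-.015,.04,.054),(-.11,.073,.047),(-.11,-.073,0)]:
    w=[*(np.array([ox,.0487])+R@q[:2]),q[2]]
    a=proj(t,w);b=proj(s,w);print(ox,q,(a-[170,100])*4,(b-[160,170])*3.2+[400,0])
E
```

```text
rearL (array([0.6397, 0.1135, 0.0891]), np.float64(0.0006728934350835258))
rearR (array([ 0.6327, -0.0288,  0.0906]), np.float64(0.002774206032640364))
frontR (array([ 0.4157, -0.0179,  0.0446]), np.float64(0.0017663859336251185))
frontL (array([0.4227, 0.1252, 0.0331]), np.float64(0.0030352051752681164))
knob (array([0.5292, 0.0476, 0.1514]), np.float64(0.00015108423702234831))
stopL (array([0.4998, 0.0887, 0.0515]), np.float64(0.0014134686786318154))
stopR (array([0.4952, 0.011 , 0.0497]), np.float64(0.00012788267990413392))
0.514 (0.015, 0, 0.149) [181.7347 237.6493] [585.7349  41.179 ]
0.514 (0.015, 0, 0.094) [191.7957 263.3305] [589.238  107.3079]
0.514 (-0.015, 0.04, 0.054) [117.3064 334.0936] [567.3074 191.6251]
0.514 (-0.11, 0.073, 0.047) [ 42.2909 517.1999] [602.67   285.2407]
0.514 (-0.11, -0.073, 0) [330.1592 537.3078] [775.1696 259.0244]
0.521 (0.015, 0, 0.149) [181.9431 223.0454] [579.9712  37.3693]
0.521 (0.015, 0, 0.094) [191.9799 249.5252] [583.6007 103.3192]
0.521 (-0.015, 0.04, 0.054) [117.5722 320.6962] [561.656  187.2078]
0.521 (-0.11, 0.073, 0.047) [ 42.6484 503.4712] [596.4281 280.0641]
0.521 (-0.11, -0.073, 0) [330.1727 524.1385] [768.7568 254.4039]
0.528 (0.015, 0, 0.149) [182.151  208.4795] [574.2559  33.5917]
0.528 (0.015, 0, 0.094) [192.1637 235.7538] [578.0096  99.3632]
0.528 (-0.015, 0.04, 0.054) [117.8374 307.3305] [556.0519 182.8275]
0.528 (-0.11, 0.073, 0.047) [ 43.0051 489.7753] [590.2422 274.934 ]
0.528 (-0.11, -0.073, 0) [330.1861 510.9992] [762.3966 249.8213]
```

The white cap and green label are on the first vial in the left lane, at top pixel (195,177). The other candidates are the black-capped first vial on the right at (239,180) and red decoys at (154,170), (139,225) and (283,197). The rack spans x -95..125, so its origin is at about (0.513, 0.049) with yaw -2.6°. The knob is at (0.529, 0.048, 0.151), and the basket centre is at (0.445, -0.226) with yaw about +13°.

>>> step_arm:
  targets: "0 0 0 -6.8;0 0 0 -6.8;0 0 0 -6.8;0 0 0 -6.8;0 0 0 -6.8;0 0 0 -6.8;0 0 0 -6.8;0 0 0 -6.8;0 0 0 -6.8;0 0 0 -6.8;0 0 -2 0;0 0 -2 0"
  claw: 0

```text
time_s: 1.3
tcp_pos: [0.2108, -0.5873, 0.2252]
ee_rot: [[-0.039, -0.999, -0.002], [-0.999, 0.039, 0.004], [-0.003, 0.002, -1.0]]
wrist_force: [0.1, -1.0, 0.4]
gripper_width: 0.171
gripper_force: 0.0
```

>>> step_arm:
  targets: "-3.8 -1.6 0 0;-3.8 -1.6 0 0;-3.8 -1.6 0 0;-3.8 -1.6 0 0;-3.8 -1.6 0 0;-3.8 -1.6 0 0;-3.8 -1.6 0 0;-3.8 -1.6 0 0;-3.8 -1.6 0 0;-3.8 -1.6 0 0;-3.8 -1.6 0 0;-3.8 -1.6 0 0"

```text
time_s: 2.3
tcp_pos: [0.4213, -0.138, 0.2268]
ee_rot: [[-0.039, -0.999, 0.001], [-0.999, 0.039, 0.0], [-0.0, -0.001, -1.0]]
wrist_force: [0.7, -0.5, 0.7]
gripper_width: 0.006
gripper_force: 0.0
```

>>> step_arm:
  targets: "-3.7 0 0 0;-3.7 0 0 0;-3.7 0 0 0;-3.7 0 0 0;0 0 0 0;0 0 0 0"

```text
time_s: 2.8
tcp_pos: [0.4267, 0.0096, 0.2265]
ee_rot: [[-0.035, -0.999, 0.0], [-0.999, 0.035, 0.0], [-0.0, -0.0, -1.0]]
wrist_force: [-1.1, -0.4, 0.5]
gripper_width: 0.004
gripper_force: 0.0
```

```bash
python3 - <<'E'
from h import *
import cv2
t=cams.capture("top");s=cams.capture("scene")
cv2.imwrite("pics/c1.png",np.hstack([cv2.resize(s["frame"][60:300,150:400],(400,384)),cv2.resize(t["frame"][20:260,140:390],(400,384))]))
print(np.round(sense()["tcp_pos"],4))
E
```

```text
[0.4266 0.0077 0.2263]
```

View pics/c1.png

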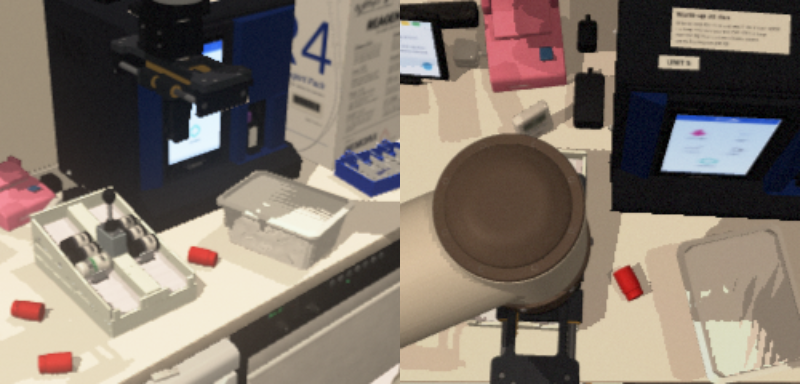

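>>> step_arm:
  targets: "-0.3 -2.5 0 0;-0.3 -2.5 0 0;-0.3 -2.6 0 0;-0.3 -2.6 0 0;0 0 0 0;0 0 2.4 0;0 0 2.4 0;0 0 2.4 0;0 0 2.2 0;0 0 0 0;0 0 0 0"

```text
time_s: 3.82
tcp_pos: [0.5284, 0.0142, 0.1319]
ee_rot: [[-0.041, -0.999, -0.002], [-0.999, 0.041, -0.001], [0.001, 0.002, -1.0]]
wrist_force: [0.4, -0.7, 0.9]
gripper_width: 0.004
gripper_force: 0.0
```

>>> step_arm:
  targets: "-0.6 0 0 0;-0.4 0 0 0;-0.3 0 0 0;-0.3 0 0 0;-0.3 0 0 0;-0.3 0 0 0;-0.3 0 0 0;-0.3 0 0 0;-0.2 0 0 0;0 0 0 0;0 0 0 0;0 0 0 0"

```text
time_s: 4.82
tcp_pos: [0.5303, 0.0458, 0.1323]
ee_rot: [[-0.039, -0.999, -0.0], [-0.999, 0.039, -0.0], [0.0, 0.0, -1.0]]
wrist_force: [0.6, 0.1, 0.5]
gripper_width: 0.004
gripper_force: 0.0
```

```bash
python3 - <<'E'
from h import *
import cv2
s=cams.capture("scene")
cv2.imwrite("pics/c2.png",cv2.resize(s["frame"][150:280,150:300],(750,600)[0:1]+(600,),interpolation=cv2.INTER_CUBIC))
q=sense();print(np.round(q["tcp_pos"],4),q["wrist_force"])
E
```

```text
[0.5303 0.0457 0.1323] [ 0.00437551 -0.73310815  0.62000764]
```

View pics/c2.png

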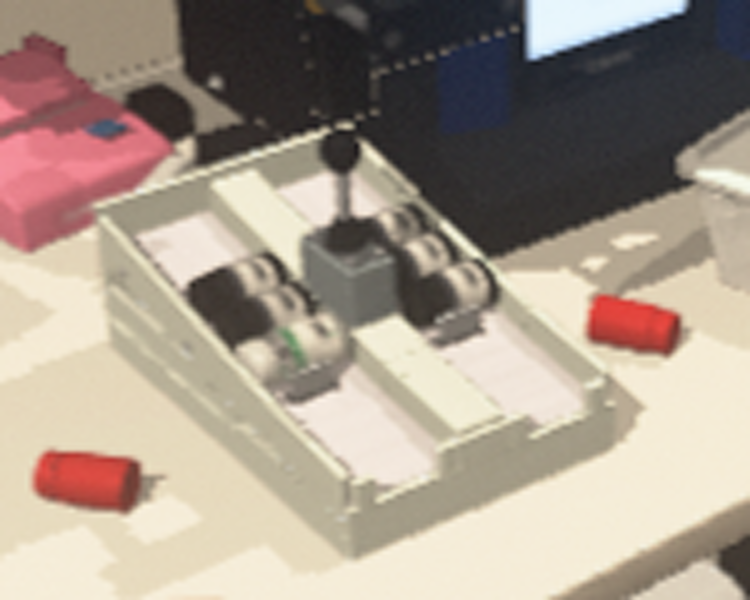

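```bash
python3 - <<'E'
from h import *
import cv2
s=cams.capture("scene");q=sense()
for p in[q["tcp_pos"],(.529,.0477,.1513),q["tcp_pos"]+[0,0,.07]]:print((proj(s,p)-[150,150])*[5,600/130], proj(s,p))
f=s["frame"][60:240,150:330].astype(float); f=np.clip(255*(f/255)**.5,0,255).astype(np.uint8)
cv2.imwrite("pics/c3.png",cv2.resize(f,(594,594),interpolation=cv2.INTER_CUBIC))
E
```

```text
[344.47717248 178.5033496 ] [218.8954345  188.67572575]
[340.53675921 147.38486663] [218.10735184 181.93338777]
[337.31146145  52.08355851] [217.46229229 161.28477101]
```

View pics/c3.png

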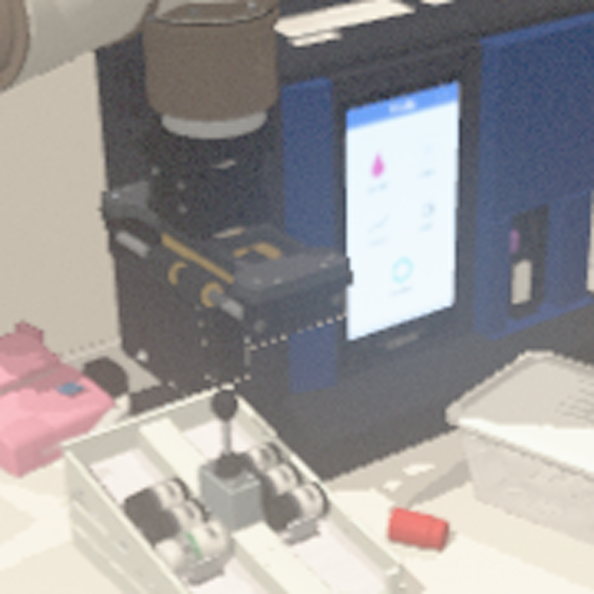

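```bash
python3 - <<'E'
from h import *
import cv2
for n in("scene","top"):
    s=cams.capture(n)["frame"];a=cv2.imread(f"pics/{n}0.png")
    d=cv2.absdiff(s,a).max(2)
    if n=="scene":
        for r in range(140,200,3): print(r,''.join('#' if v>12 else ('+' if v>5 else '.') for v in d[r,180:265]))
q=sense();print(q["joints"],q["tcp_pos"],q["wrist_force"])
E
```

```text
140 .................+...+#####+++#######+...+##############################++.##........
143 ......+............+.###....+.++..+###################################+++.+###.......
146 ..................+...++..+....+#####+..+++###########++.+#############+...###.......
149 ..............................+########+.+.++++++..++++..##############+#+#+.........
152 .............................+..###+#######+...........+.##############+..#+.........
155 ............................+...+....+..####.++....+.+...##############.####.........
158 ..................+...........##+...+.+.+......+##++.....###########.................
161 ...................................+...+++..++.....+...###+....+....................+
164 ......................................+.+.++.###.##..............+...................
167 ...................................+.+....+.##.....+....+............+.+....+...+....
170 .....................................++.+..+##.....+......+...........++.............
173 ................................##.+.+..+++.##............................+..........
176 ................
[... 168 characters left out ...]
...................+...........................................................+.
185 ..............................................###..............+........+...+..+.....
188 ...............................................#####..........+.+....+.....+.....+...
191 .................................................#####........+.......+........+.....
194 .....................................................####......................+++.++
197 ...........................................................................+++.......
[ 2.23924479e+01  1.57840807e+01 -1.71277251e+01 -7.37309399e-04
 -5.70869366e+01 -2.46505494e+01] [0.53035726 0.04568752 0.13235198] [0.22850346 1.22602244 0.54878117]
```

```bash
python3 - <<'E'
from h import *
import cv2
s=cams.capture("scene")
for z in(.2263,.25,.26,.30):print(z,proj(s,(.4266,.0077,z)))
im=cv2.imread("pics/c1.png")[:,:400]; im=cv2.resize(im,(250,240),interpolation=cv2.INTER_AREA).max(2)
for r in range(105,170,3): print(r,' '.join('%3d'%v for v in im[r-60,95:135:2]))
E
```

```text
0.2263 [260.88845375 163.30280857]
0.25 [260.86735048 153.0561566 ]
0.26 [260.85829486 148.65921854]
0.3 [260.82114051 130.61899303]
105  29  35  59  73  85  91  69  39  27  27  27  31  36  48  43  39  60  57  51  49
108  62  78  42  28  29  32  59  86  91  70  40  30  38  50  51  51  53  52  52  52
111  85  36  29  30  31  32  30  31  34  60  86  93  53  43  49  52  56  52  51  50
114  56  48  27  28  29  30  59  95  90  41  32  32  37  40  40  42  43  38  38  34
117  51  41  29  27  28  33  89  58  54  55  42  36  33  30  29  37  40  35  30  28
120  53  54  53  36  29  31  60  79  49  44  71  93  90  56  28  30  29  28  28  27
123  55  56  54  36  23  25  25  23  22  25  28  42  65  71  32  30  32  29  28  28
126  56  56  54  38  26  26  30  27  26  30  28  28  51 239  52  36  53  39  30  30
129  56  57  54  38  28  29  31  27  30  29  30  29 187 246  57  31  33  32  30  44
132  56  56  56  43  28  29  31  29  32  29  30  32 201 245 124  55 125 169 237 250
135  58  57  57  44  27  33  33  30  29  29  31  61 246 252 252 252 253 253 253 252
138  58  58  58  45  31  32  36  31  33  33
[... 180 characters left out ...]
 246 249 252 252 252 252 252
147  59  58  59  48  35 107 116  41  40  68 154 218 250 247 243 251 252 252 252 253
150  61  60  60  48  34 172 251 243 244 252 253 252 251 252 252 252 252 252 252 252
153  59  61  60  49  34 166 251 253 252 252 252 253 253 252 252 252 250 248 224 175
156  60  59  60  51  36 164 251 252 252 252 252 252 250 240 218 138  66  46  38  39
159  59  59  61  49  36 161 250 251 249 235 199 114  56  39  38  42  43  41  39  38
162  60  61  61  51  36 126 172  85  51  38  42  46  48  55  60  56  41  43  42  43
165  61  60  61  51  39  35  35  37  39  38  39  48  49  44  42  42  43  45  48  48
168  62  61  62  52  39  38  40  38  41  41  43  42  46  46  46  48  48  50  51  48
```

```bash
python3 - <<'E'
from h import *
import cv2
t=cams.capture("top")
for z in (.132,.2,.25):
  for dx in(-.095,.095): print(z,dx,(proj(t,(.53+dx,.0457,z))-[140,60])*4)
f=t["frame"][60:260,140:340].astype(float); f=np.clip(255*(f/255)**.5,0,255).astype(np.uint8)
cv2.imwrite("pics/c4.png",cv2.resize(f,(600,600),interpolation=cv2.INTER_CUBIC))
E
```

```text
0.132 -0.095 [307.18827332 602.15603911]
0.132 0.095 [312.46707128 212.24519998]
0.2 -0.095 [293.39186031 582.28630207]
0.2 0.095 [299.58721045 162.86301825]
0.25 -0.095 [281.74073681 565.50623323]
0.25 0.095 [288.764948   121.36979577]
```

View pics/c4.png

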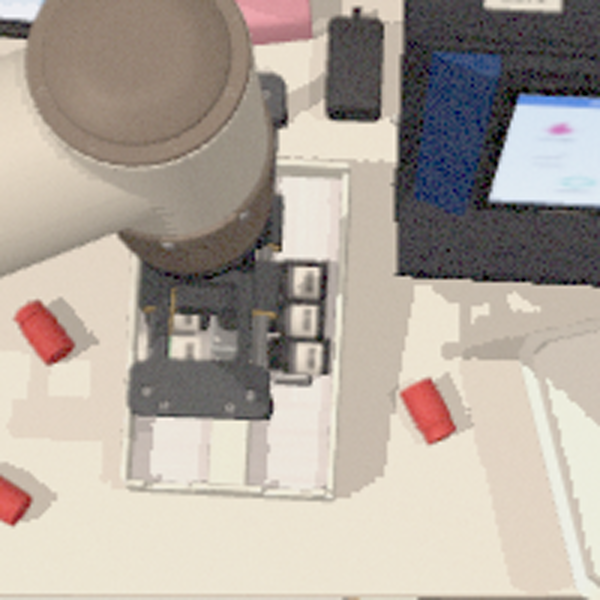

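```bash
python3 - <<'E'
from h import *
import cv2
s=cams.capture("scene");t=cams.capture("top")
for zb in(.296,.329):
  print(zb,[proj(s,(.4266+a,.0077+b,zb)).round(1) for a,b in((-.095,-.0375),(-.095,.0375),(.095,.0375))])
im=cv2.imread("pics/c1.png")[:,:400]; im=cv2.resize(im,(250,240),interpolation=cv2.INTER_AREA).max(2)
for r in range(90,140,3): print(r,' '.join('%3d'%v for v in im[r-60,60:170:4]))
E
```

```text
0.296 [array([307.6, 142.9]), array([278.2, 154.3]), array([218. , 122.9])]
0.329 [array([308.4, 127. ]), array([278.5, 137.8]), array([217.2, 108. ])]
90  22  24  23  35  37  38  38  23  15  16  16  16  15  17  18  15  18 235 241 244  26  25  55  48  50  48  49  47
93  24  25  20  20  28  22  35  37  20  16  15  13  20  17  17  19  17 246 252 253  25  25  55  50  49  48  51  48
96  22  23  21  21  17  17  18  27  25  26  19  17  20  47  76  31  29  29 178 252  22  23  56  50  49  50  49  50
99  23  23  25  20  84  30  17  13  88  39  26  24  27  28  28  27  28  27  29  36  26  26  54  50  49  50  50  49
102  24  23  25  22  50  90  64  25  53  93  78  30  29  32  33  71  93  94  31  31  35  37  35  38  43  50  51  48
105  26  24  23  32  18  26  70  26  30  30  73  91  53  28  29  43  39  62  50  45  47  42  51  36  33  50  50  51
108  25  24  22  24  26  25  24  27  26  84  30  30  76  84  33  47  52  54  52  52  50  47  36  35  31  50  50  50
111  27  25  24  25  25  26  24  28  27  68  29  33  32  43  92  40  51  55  50  40  36  36  33  24  19  50  51  51
114  25  25  26  26  27 
[... 319 characters left out ...]
  53
123  26  28  25  28  26  28  26  55  55  56  48  24  25  26  31  80  29  31  29  27  27  25  27  31  57  39  24  58
126  26  25  27  25  29  30  28  55  55  57  48  25  29  26  28 209  32  49  30  29  31  39  59  59  26  27  23  59
129  26  27  25  28  27  28  26  55  56  57  48  30  29  30  30 246  30  32  34 115  38  48  59  53  42  27  25  59
132  27  28  24  26  29  29  28  56  56  57  52  28  28  30  32 249  67 154 240 248  33  51  59  54  71  26  26  58
135  29  28  28  26  27  28  29  55  55  57  55  30  33  30  31 252 252 252 253 247  35  51  60  55  59  30  31  59
138  30  28  26  29  30  31  30  56  57  58  56  32  33  32  31 250 249 252 252 247  37  54  60  55  33  40  31  60
```

The finger is seen about 34 mm higher than the reported TCP z, in both cameras and at both poses, while x and y agree. So true z is reported z plus 34 mm, and the finger passed above the knob. I'll back off, go lower and look again.

>>> step_arm:
  targets: "1.6 0 0 0;1.6 0 0 0;0 0 0 0;0 0 1.0 0;0 0 1.2 0;0 0 1.2 0;0 0 0 0;0 0 0 0"

```text
time_s: 5.88
tcp_pos: [0.5286, 0.0141, 0.0975]
ee_rot: [[-0.039, -0.999, -0.002], [-0.999, 0.039, -0.001], [0.001, 0.002, -1.0]]
wrist_force: [-0.2, -0.4, -0.2]
gripper_width: 0.001
gripper_force: 0.0
```

```bash
python3 - <<'E'
from h import *
import cv2
s=cams.capture("scene");q=sense();print(q["tcp_pos"],q["wrist_force"])
for z in(0,.034):print(proj(s,q["tcp_pos"]+[0,0,z]))
a=cv2.imread("pics/scene0.png");d=cv2.absdiff(s["frame"],a).max(2)
for r in range(155,205,2): print(r,''.join('#' if v>15 else ('+' if v>7 else '.') for v in d[r,190:265]))
E
```

```text
[0.52927635 0.01418722 0.09823673] [-0.45510364 -0.01171821  0.4048873 ]
[230.78153946 196.97468323]
[230.29766467 184.40474986]
155 ...................##...+##+............####################+##++##########
157 ......................##.++........+#####..++.++#########++#++..+##########
159 ..................................#######+.+.+++#+##+++####+++...##########
161 ...............................+..##########...++++++##++####+...#######.+#
163 ...................................+###########.##############...#+...+....
165 ...........+.+.........................+..#####+#############+.........+...
167 .......................................+.+++.++.##############........##...
169 ........................+........##...+.+..+...+##+###########+....##++....
171 .............................................+..#############+.......+.....
173 ........................................+.+....++#########.................
175 ..................................##.....++..+...++##.............+........
177 ..................................##..+.+..+.+++.....................++....
179 .......
[... 328 characters left out ...]
.......................##+..................................
189 ..+######++###.........................###.......................+......+++
191 ...+########+............................###...+....................+......
193 .....+######+..............................##....................+.........
195 .......+#.+###+...........................................+............+...
197 ...........+###+.................................................+.......+.
199 #+...........+###+..........................................+............##
201 ##+............+###+..++............................................#######
203 ####+...........+###.............+++...........................############
```

>>> step_arm:
  targets: "-0.5 0 0 0;-0.5 0 0 0;-0.3 0 0 0;-0.3 0 0 0;-0.3 0 0 0;0 0 0 0;0 0 0 0"

```text
time_s: 6.52
tcp_pos: [0.5299, 0.033, 0.0985]
ee_rot: [[-0.039, -0.999, 0.0], [-0.999, 0.039, 0.0], [-0.0, -0.0, -1.0]]
wrist_force: [-0.1, -0.7, 0.6]
gripper_width: 0.007
gripper_force: 0.2
```

>>> step_arm:
  targets: "-0.3 0 0 0;-0.3 0 0 0;-0.2 0 0 0;-0.2 0 0 0;0 0 0 0;0 0 0 0"

```text
time_s: 7.02
tcp_pos: [0.5302, 0.0427, 0.0984]
ee_rot: [[-0.039, -0.999, 0.0], [-0.999, 0.039, -0.0], [0.0, -0.0, -1.0]]
wrist_force: [0.3, -3.1, 2.0]
gripper_width: 0.006
gripper_force: 1.6
```

>>> step_arm:
  targets: "-0.2 0 0 0;-0.2 0 0 0;0 0 0 0;0 0 0 0;0 0 0 0;0 0 0 0;0 0 0 0;0 0 0 0;0 0 0 0;0 0 0 0;0 0 0 0;0 0 0 0"

```text
time_s: 8.02
tcp_pos: [0.5303, 0.0467, 0.0982]
ee_rot: [[-0.039, -0.999, -0.0], [-0.999, 0.039, -0.0], [0.0, 0.0, -1.0]]
wrist_force: [1.2, -5.2, -0.5]
gripper_width: 0.005
gripper_force: 2.4
```

```bash
python3 - <<'E'
from h import *
import cv2
s=cams.capture("scene");q=sense();print(q["tcp_pos"],q["wrist_force"])
a=cv2.imread("pics/scene0.png");d=cv2.absdiff(s["frame"],a).max(2)
hsv=cv2.cvtColor(s["frame"],cv2.COLOR_BGR2HSV)
m=(hsv[...,0]>40)&(hsv[...,0]<85)&(hsv[...,1]>90)
v,u=np.nonzero(m[180:270,160:280]);print("green",len(u),u.mean()+160,v.mean()+180)
o=np.array([.5134,.0494]);y=np.radians(-2.6);R=np.array([[np.cos(y),-np.sin(y)],[np.sin(y),np.cos(y)]])
for p,z in(((0,.04),.065),((-.077,.04),.05)):print(proj(s,[*(o+R@p),z]))
cv2.imwrite("pics/c5.png",cv2.resize(s["frame"][150:280,150:300],(690,598),interpolation=cv2.INTER_CUBIC))
E
```

```text
[0.53033696 0.04668329 0.09820402] [ 2.2527277  -5.35217909 -0.64190615]
green 0 nan nan
[208.39435939 223.08622826]
[227.51238419 244.85334005]<stdin>:7: RuntimeWarning: Mean of empty slice.
  ret = ret.dtype.type(ret / rcount)
```

View pics/c5.png

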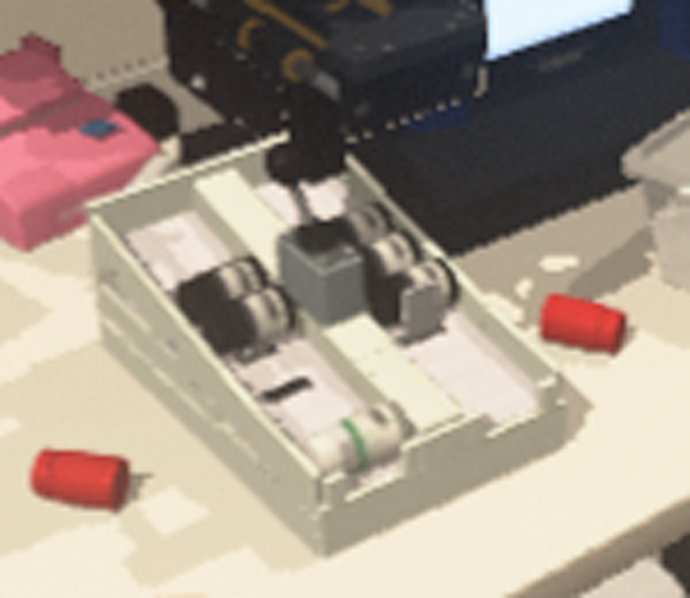

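The white vial lies on the left landing, at scene pixel (228,246), with the lever over. I'll hold briefly, then ease back.

>>> step_arm:
  targets: "0 0 0 0;0 0 0 0;0 0 0 0;0 0 0 0;0.3 0 0 0;0.3 0 0 0;0.3 0 0 0;0.3 0 0 0;0.3 0 0 0;0.3 0 0 0;0.3 0 0 0;0.3 0 0 0"

```text
time_s: 9.07
tcp_pos: [0.5295, 0.0228, 0.0983]
ee_rot: [[-0.039, -0.999, 0.0], [-0.999, 0.039, 0.0], [-0.0, -0.0, -1.0]]
wrist_force: [0.5, -0.6, -0.3]
gripper_width: 0.006
gripper_force: 0.0
```

>>> step_arm:
  targets: "0.4 0 0 0;0.5 0 0 0;0 0 0 0;0 0 0 0;0 0 -3 0;0 0 -3 0;0 0 -3 0;0 2.5 0 0;0 2.5 0 0;0 2.5 0 0;0 2.5 0 0;0 0 0 0"
  claw: 5

```text
time_s: 10.07
tcp_pos: [0.4251, 0.0173, 0.1884]
ee_rot: [[-0.039, -0.999, -0.001], [-0.999, 0.039, 0.001], [-0.001, 0.001, -1.0]]
wrist_force: [-0.8, 0.7, -0.6]
gripper_width: 0.572
gripper_force: 0.0
```

>>> step_arm:
  targets: "0 0 0 -3.8;0 0 0 -3.8;-2.5 -0.7 0 0;-2.6 -0.7 0 0;-2.5 -0.65 0 0;0 0 0 0;0 0 2 0;0 0 2 0;0 0 2 0;0 0 2 0;0 0 0 0;0 0 0 0"

```text
time_s: 11.07
tcp_pos: [0.4423, 0.0949, 0.108]
ee_rot: [[0.094, -0.996, -0.002], [-0.996, -0.094, -0.001], [0.001, 0.002, -1.0]]
wrist_force: [-0.4, -1.1, 0.1]
gripper_width: 0.571
gripper_force: 0.0
```

```bash
python3 - <<'E'
from h import *
import cv2
s=cams.capture("scene");t=cams.capture("top");q=sense();print(q["tcp_pos"],q["wrist_force"],q["ee_rot"][0],q["gripper_width"])
p=q["tcp_pos"]+[0,0,.034];yv=np.array(q["ee_rot"])[:,1]
cr=np.array([180,150])
for k in(-.025,0,.025):print("tip",((proj(s,p+k*yv)-cr)*5).round())
cv2.imwrite("pics/c6.png",cv2.resize(s["frame"][150:270,180:300],(600,600),interpolation=cv2.INTER_CUBIC))
E
```

```text
[0.44364384 0.09571221 0.10956363] [-0.0479652   0.347384    0.51451263] [ 0.09370047 -0.99559806  0.00217253] 0.574797641940693
tip [177. 268.]
tip [216. 291.]
tip [257. 314.]
```

View pics/c6.png

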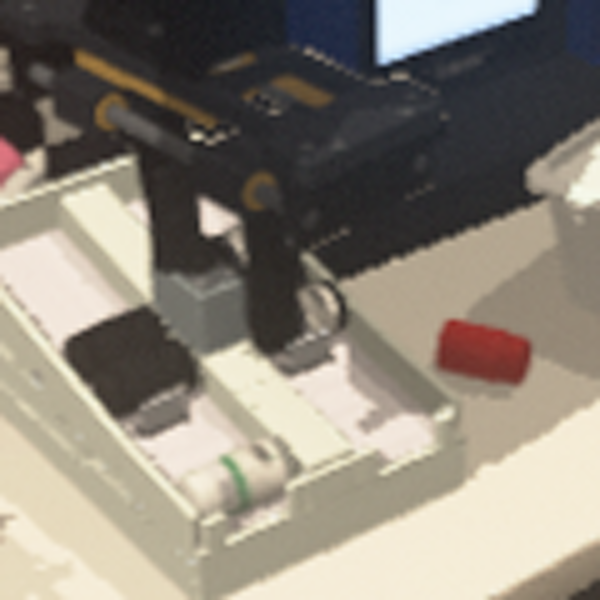

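>>> step_arm:
  targets: "0 0.35 0 0;0 0 1.5 0;0 0 1.5 0;0 0 1.5 0;0 0 1.5 0;0 0 1 0;0 0 0.8 0;0 0 0.5 0;0 0 0 0;0 0 0 0"

```text
time_s: 12.0
tcp_pos: [0.4394, 0.0952, 0.0258]
ee_rot: [[0.094, -0.996, 0.001], [-0.996, -0.094, 0.0], [-0.0, -0.001, -1.0]]
wrist_force: [-1.0, 0.9, 1.0]
gripper_width: 0.576
gripper_force: 0.0
```

```bash
python3 - <<'E'
from h import *
import cv2
s=cams.capture("scene");q=sense();print(q["tcp_pos"],q["wrist_force"])
cv2.imwrite("pics/c7.png",cv2.resize(s["frame"][165:265,180:280],(800,600)[1:]*2,interpolation=cv2.INTER_CUBIC))
p=q["tcp_pos"]+[0,0,.03];yv=np.array(q["ee_rot"])[:,1]
for k in(-.025,0,.025):print("tip",((proj(s,p+k*yv)-[180,165])*6).round())
E
```

```text
[0.4395866  0.09532857 0.02603125] [0.02825028 0.43381862 0.54876648]
tip [232. 438.]
tip [277. 467.]
tip [323. 497.]
```

View pics/c7.png

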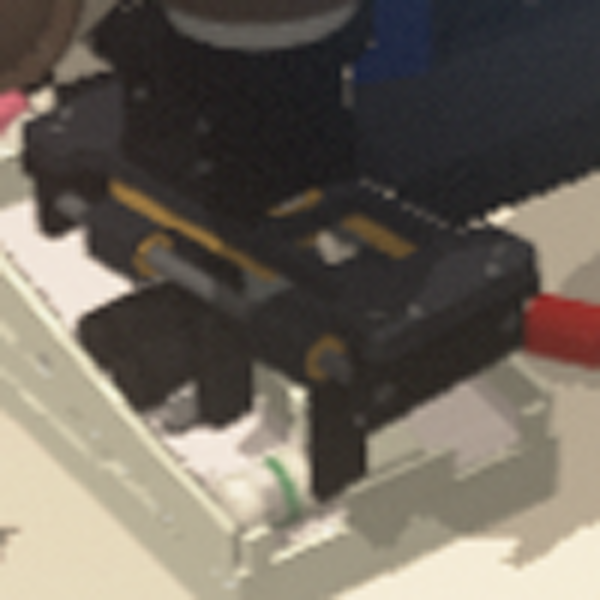

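>>> step_arm:
  targets: "0 0 0.4 0;0 0 0.4 0;0 0 0.3 0;0 0 0 0;0 0 0 0"

```text
time_s: 12.47
tcp_pos: [0.4389, 0.0949, 0.0141]
ee_rot: [[0.093, -0.996, -0.001], [-0.996, -0.093, -0.0], [0.0, 0.001, -1.0]]
wrist_force: [-0.3, -0.7, 1.1]
gripper_width: 0.575
gripper_force: 0.0
```

>>> step_arm:
  targets: "0 0 0.2 0;0 0 0.1 0;0 0 0 0;0 0 0 0"

```text
time_s: 12.8
tcp_pos: [0.439, 0.095, 0.0113]
ee_rot: [[0.093, -0.996, -0.0], [-0.996, -0.093, -0.0], [0.0, 0.0, -1.0]]
wrist_force: [0.1, 0.6, 0.2]
gripper_width: 0.577
gripper_force: 0.0
```

>>> step_arm:
  targets: "0 0 0.2 0;0 0 0 0;0 0 0 0"

```text
time_s: 13.05
tcp_pos: [0.4389, 0.0949, 0.0092]
ee_rot: [[0.093, -0.996, -0.0], [-0.996, -0.093, -0.0], [0.0, 0.0, -1.0]]
wrist_force: [0.3, 0.2, -0.2]
gripper_width: 0.576
gripper_force: 0.0
```

>>> step_arm:
  targets: "0 0 0.2 0;0 0 0 0;0 0 0 0"

```text
time_s: 13.3
tcp_pos: [0.4389, 0.095, 0.0072]
ee_rot: [[0.093, -0.996, -0.0], [-0.996, -0.093, -0.0], [0.0, 0.0, -1.0]]
wrist_force: [-0.1, 0.5, 0.4]
gripper_width: 0.573
gripper_force: 0.0
```

>>> step_arm:
  targets: "0 0 0.1 0;0 0 0 0;0 0 0 0;0 0 0 0;0 0 0 0;0 0 0 0;0 0 0 0;0 0 0 0"
  claw: 0

```text
time_s: 13.97
tcp_pos: [0.4404, 0.0957, 0.0068]
ee_rot: [[0.094, -0.996, 0.003], [-0.996, -0.094, 0.001], [-0.001, -0.003, -1.0]]
wrist_force: [4.4, -0.2, -0.9]
gripper_width: 0.305
gripper_force: 28.5
```

>>> step_arm:
  targets: "0 0 -0.5 0;0 0 -1 0;0 0 -1.5 0;0 0 -2 0;0 0 -2 0;0 0 -2 0;0 0 -2 0;0 0 -2 0;0 0 -2 0;0 0 0 0;0 0 0 0"

```text
time_s: 14.88
tcp_pos: [0.4379, 0.0947, 0.1567]
ee_rot: [[0.093, -0.996, -0.001], [-0.996, -0.093, 0.0], [-0.001, 0.001, -1.0]]
wrist_force: [-0.6, 0.3, -0.4]
gripper_width: 0.304
gripper_force: 28.3
```

```bash
python3 - <<'E'
from h import *
import cv2
s=cams.capture("scene");q=sense();print(q["tcp_pos"],q["wrist_force"],q["gripper_width"])
hsv=cv2.cvtColor(s["frame"],cv2.COLOR_BGR2HSV).astype(int)
m=((hsv[...,0]>40)&(hsv[...,0]<85)&(hsv[...,1]>70)&(hsv[...,2]>60))[100:290,160:320]
v,u=np.nonzero(m);print(len(u),np.c_[u+160,v+100][:30].tolist())
print(proj(s,q["tcp_pos"]+[0,0,.03]))
E
```

```text
[0.43730846 0.09442352 0.15572451] [-0.31334063  0.16565147 -0.59308515] 0.29943234650866024
5 [[223, 182], [224, 183], [225, 183], [319, 256], [319, 257]]
[224.76650973 191.86434585]
```

>>> step_arm:
  targets: "2 0.3 0 0;3 0.5 0 0;3.5 0.5 0 0;3.5 0.5 0 0;3.5 0.5 0 0;3.5 0.5 0 0;3.5 0.5 0 0;3.5 0.5 0 0;3 0.5 0 0;2 0.3 0 0;1.1 0.2 0 0;0 0 0 0"

```text
time_s: 15.93
tcp_pos: [0.4195, -0.2302, 0.1547]
ee_rot: [[0.09, -0.996, -0.004], [-0.996, -0.09, 0.001], [-0.001, 0.004, -1.0]]
wrist_force: [0.9, -0.2, 0.1]
gripper_width: 0.301
gripper_force: 28.3
```

>>> step_arm:
  targets: "0 0 1.5 0;0 0 1.5 0;0 0 1.5 0;0 0 1.5 0;0 0 1.5 0;0 0 1.5 0;0 0 1.5 0;0 0 1 0;0 0 0 0;0 0 0 0"

```text
time_s: 16.77
tcp_pos: [0.4205, -0.2281, 0.0407]
ee_rot: [[0.095, -0.996, -0.003], [-0.996, -0.095, 0.001], [-0.001, 0.003, -1.0]]
wrist_force: [-0.3, 0.8, 0.1]
gripper_width: 0.303
gripper_force: 28.3
```

```bash
python3 - <<'E'
from h import *
import cv2
s=cams.capture("scene");t=cams.capture("top");q=sense();print(q["tcp_pos"],q["wrist_force"],q["gripper_width"])
for c,n in((s,"scene"),(t,"top")):
    hsv=cv2.cvtColor(c["frame"],cv2.COLOR_BGR2HSV).astype(int)
    m=((hsv[...,0]>40)&(hsv[...,0]<85)&(hsv[...,1]>70)&(hsv[...,2]>60))
    v,u=np.nonzero(m);print(n,len(u),[(a,b) for a,b in zip(u,v) if (n=="scene" and 270<a<370 and 120<b<230) or (n=="top" and 300<a<410 and 150<b<270)][:20])
    d=cv2.absdiff(c["frame"],cv2.imread(f"pics/{n}0.png")).max(2)
    if n=="scene":
        for r in range(160,230,3):print(r,''.join('#' if x>25 else '.' for x in d[r,270:375]))
print(proj(s,q["tcp_pos"]+[0,0,.031]),proj(t,q["tcp_pos"]+[0,0,.031]))
E
```

```text
[ 0.42159148 -0.22865345  0.0418225 ] [-0.77842404 -0.2473751   0.88723204] 0.30643676611236226
scene 21 []
160 .....................................................#######.....##.#######.............####.............
163 ......................................................#.....######..#############......####..............
166 ...........................................#...........##..........###################.####..............
169 ...................................###...#############.............###################.####..............
172 ................................##....################################################.###...............
175 .................................#############.....###################################.##................
178 .....................................................#######################....#####.##.................
181 .........................#...............................#################..#####....###.................
184 ........................................................###########..####.......########.................
18
[... 1012 characters left out ...]
...........................................................##........................
217 ...............................................................................#.........................
220 ...............................................................................#.........................
223 ................###......................................................................................
226 ...............##......#.....#..............................................###..........................
229 ...............#..#.#..#..###.#.#............................................##..........................
top 8 []
[335.46033495 190.24947813] [357.83477577 220.91885423]
```

>>> step_arm:
  targets: "0 0 0.8 0;0 0 0.8 0;0 0 0.8 0;0 0 0.8 0;0 0 0.8 0;0 0 0.6 0;0 0 0.4 0;0 0 0 0;0 0 0 0"

```text
time_s: 17.62
tcp_pos: [0.4211, -0.2291, -0.0089]
ee_rot: [[0.093, -0.996, -0.001], [-0.996, -0.093, -0.0], [-0.0, 0.001, -1.0]]
wrist_force: [0.1, 0.4, -0.1]
gripper_width: 0.306
gripper_force: 28.3
```

>>> step_arm:
  targets: "0 0 0.2 0;0 0 0.2 0;0 0 0 0;0 0 0 0"

```text
time_s: 17.95
tcp_pos: [0.4212, -0.2291, -0.0126]
ee_rot: [[0.093, -0.996, 0.0], [-0.996, -0.093, -0.0], [0.0, -0.0, -1.0]]
wrist_force: [-0.9, -0.9, 0.1]
gripper_width: 0.303
gripper_force: 28.3
```

>>> step_arm:
  targets: "0 0 0.2 0;0 0 0.1 0;0 0 0 0;0 0 0 0"

```text
time_s: 18.28
tcp_pos: [0.4211, -0.2291, -0.0157]
ee_rot: [[0.093, -0.996, -0.0], [-0.996, -0.093, 0.0], [-0.0, 0.0, -1.0]]
wrist_force: [0.1, -0.3, -0.0]
gripper_width: 0.3
gripper_force: 28.3
```

Another 5 mm at most, 2 mm at a time, watching the force.

>>> step_arm:
  targets: "0 0 0.2 0;0 0 0 0;0 0 0 0"

```text
time_s: 18.53
tcp_pos: [0.4211, -0.2291, -0.0178]
ee_rot: [[0.093, -0.996, -0.0], [-0.996, -0.093, 0.0], [-0.0, 0.0, -1.0]]
wrist_force: [-0.7, 0.3, -0.4]
gripper_width: 0.305
gripper_force: 28.3
```

>>> step_arm:
  targets: "0 0 0.2 0;0 0 0 0;0 0 0 0"

```text
time_s: 18.78
tcp_pos: [0.421, -0.2291, -0.0198]
ee_rot: [[0.093, -0.996, -0.0], [-0.996, -0.093, 0.0], [-0.0, 0.0, -1.0]]
wrist_force: [-0.5, 0.1, -0.7]
gripper_width: 0.304
gripper_force: 28.3
```

>>> step_arm:
  targets: "0 0 0 0;0 0 0 0;0 0 0 0;0 0 0 0;0 0 0 0;0 0 0 0;0 0 0 0;0 0 0 0"
  claw: 4.8

```text
time_s: 19.45
tcp_pos: [0.4212, -0.2291, -0.0196]
ee_rot: [[0.093, -0.996, 0.0], [-0.996, -0.093, -0.0], [0.0, -0.0, -1.0]]
wrist_force: [-0.2, 0.0, 0.5]
gripper_width: 0.551
gripper_force: 0.0
```

>>> step_arm:
  targets: "0 0 -0.5 0;0 0 -1 0;0 0 -2 0;0 0 -2.5 0;0 0 -3 0;0 0 -3 0;0 0 -3 0;0 0 -3 0;0 0 -2 0;0 0 0 0"

```text
time_s: 20.28
tcp_pos: [0.4241, -0.2301, 0.1858]
ee_rot: [[0.094, -0.996, 0.01], [-0.996, -0.094, -0.003], [0.004, -0.01, -1.0]]
wrist_force: [1.0, -0.4, 0.1]
gripper_width: 0.552
gripper_force: 0.0
```

>>> step_arm:
  targets: "-3 3 0 0;-3 3 0 0;-3 0 0 0;-3 0 0 0;-3 0 0 0;-3 0 0 0;-3 0 0 0;-3 0 0 0;0 0 0 0;0 0 0 0;0 0 0 0;0 0 0 0"

```text
time_s: 21.28
tcp_pos: [0.3399, 0.0026, 0.1801]
ee_rot: [[0.092, -0.996, -0.001], [-0.996, -0.092, -0.0], [0.0, 0.001, -1.0]]
wrist_force: [-0.3, -0.9, -0.0]
gripper_width: 0.554
gripper_force: 0.0
```

```bash
python3 - <<'E'
from h import *
import cv2
q=sense();print(q["time_s"],q["tcp_pos"],q["wrist_force"],q["gripper_width"])
for n in("scene","top"):
    c=cams.capture(n);hsv=cv2.cvtColor(c["frame"],cv2.COLOR_BGR2HSV).astype(int)
    m=((hsv[...,0]>38)&(hsv[...,0]<88)&(hsv[...,1]>60)&(hsv[...,2]>40))
    v,u=np.nonzero(m);g=[(int(a),int(b)) for a,b in zip(u,v) if (n=="scene" and 280<a<370 and 150<b<230) or (n=="top" and 310<a<400 and 155<b<262)];print(n,g[:20])
    if n=="top":
        if g: print(plane(c,*np.mean(g,0),.028))
        d=cv2.absdiff(c["frame"],cv2.imread("pics/top0.png")).max(2)
        for r in range(155,265,3):print(r,''.join('#' if x>25 else '.' for x in d[r,305:405]))
    else:
        d=cv2.absdiff(c["frame"],cv2.imread("pics/scene0.png")).max(2); print("knob diff",d[172:205,205:232].mean(),d[205:235,195:250].max())
E
```

```text
21.2833 [0.33993332 0.00255786 0.18013087] [-0.33810935 -0.86143654 -0.02316988] 0.5542680775346391
scene []
knob diff 3.085297418630752 178
top []
155 .......................#............................................................................
158 ..#...#.......................................#.....................................................
161 .......................#............................................................................
164 ...#...........#....#.....#.....................#.........#.........................................
167 .........................................#......##............................................#..#..
170 ..........#..................#......#..#.............#......#.............#.........................
173 ....................................##......#.................#.................................####
176 ........#.###...##############################.......#....#......##...#.......................######
179 ........#####..################################...#....#...........###.........................#####
182 ...
[... 2232 characters left out ...]
##...................##.....###..###....#...######.....##......#######
248 ####.....................####.###......#...#......##....#####...#..........................#########
251 #####.....................####.###.........#........##..............#......................#########
254 #####......................######..###..#.........###....##....#............................########
257 ###########.......##########.#######.#...#..##..........#......................................#####
260 ....................................................................................................
263 ....................................................................................................
```

>>> step_arm:
  targets: "-3 0 -1 0;-3 0 -1 0;-3 0 -1 0;-3 0 -1 0;-3 0 -1 0;-3 0 -1 0;-3 0 -1 0;-3 0 -1 0;0 0 0 0;0 0 0 0"

```text
time_s: 22.22
tcp_pos: [0.3181, 0.2428, 0.2602]
ee_rot: [[0.093, -0.996, -0.0], [-0.996, -0.093, -0.0], [0.0, 0.0, -1.0]]
wrist_force: [-0.6, -0.2, -0.4]
gripper_width: 0.555
gripper_force: 0.0
```

```bash
python3 - <<'E'
from h import *
import cv2
c=cams.capture("top");f=c["frame"]
hsv=cv2.cvtColor(f,cv2.COLOR_BGR2HSV).astype(int)
b,g,r=[f[...,i].astype(int) for i in range(3)]
gg=g-np.maximum(r,b);gg[:160]=0;gg[258:]=0;gg[:,:312]=0;gg[:,398:]=0
v,u=np.nonzero(gg>12);print(len(u),u.mean() if len(u) else 0,v.mean() if len(u) else 0,gg.max(),np.unravel_index(gg.argmax(),gg.shape))
if len(u):
    print(sorted(zip(u.tolist(),v.tolist()))[:40]);print(plane(c,np.median(u),np.median(v),.028))
print(proj(c,(.421,-.229,.016)))
im=cv2.cvtColor(f,cv2.COLOR_BGR2GRAY)
for rr in range(204,240,2):print(rr,' '.join('%3d'%x for x in im[rr,335:383:2]))
E
```

```text
0 0 0 5 (np.int64(224), np.int64(332))
[352.5543547  224.05088431]
204 137 181 195 190 192 193 192 193 193 195 177 175 173 191 172 172 173 167 176 176 110 176 129 110
206 135 195 195 190 194 190 193 193 192 191 177 174 173 192 168 176 171 165 174 128 110 172 124 111
208 188 192 195 194 192 195 192 193 192 194 173 175 174 167 166 173 123 168 175 120 109 172 109 108
210 192 192 192 194 191 193 193 193 189 194 175 174 193 127 164 171 122 165 172 111 107 172 107 109
212 193 195 195 195 190 193 192 193 191 193 174 172 190 128 166 175 108 165 175 107 109 127 107 106
214 192 193 192 196 194 193 191 195 191 193 175 191 194 122 173 175 109 165 129 113 109 122 107 108
216 194 193 194 193 194 194 196 191 192 192 173 192 193 110 175 173 110 165 121 111 109 111 110 109
218 191 195 193 195 193 192 193 194 197 176 188 193 193 106 175 119 107 166 110 108 109 108 110 109
220 193 194 195 192 192 194 193 192 193 176 190 191 193 166 174 121 109 173 109 109 110 110 110 110
222 191 193 192 194 197 194 195 195 195 175 194 195 175 165 174 122 121 174 109 113 106 110 107 107
224 191 192 194 191 193 193 194 193 194 188 193 194 176 173 174 108 121 126 108 164 108 109 110 108
226 191 192 192 192 193 193 192 192 194 194 194 194 176 176 171 110 169 122 110 166 107 110 109 109
228 195 194 193 196 193 194 194 192 192 195 193 195 176 173 173 168 173 119 110 172 110 109 108 108
230 191 195 190 195 194 194 192 194 191 197 194 177 176 173 140 167 174 111 107 175 111 112 109 109
232 193 192 193 190 192 195 192 192 195 192 193 176 174 174 146 166 173 112 107 119 110 109 111 109
234 193 192 194 194 192 194 193 192 195 193 193 178 173 175 149 175 175 109 163 121 109 108 106 110
236 192 188 194 192 196 196 193 193 195 193 192 180 172 191 140 173 175 109 167 122 108 109 109 110
238 187 193 194 193 194 191 193 193 195 194 196 173 177 192 142 172 121 110 167 110 109 108 110 106
```

```bash
python3 - <<'E'
from h import *
import cv2
for n in("top","scene"):
    c=cams.capture(n);f=c["frame"].astype(int);a=cv2.imread(f"pics/{n}0.png").astype(int)
    for nm,im in(("now",f),("init",a)):
        gg=im[...,1]-np.maximum(im[...,0],im[...,2])
        k,l,st,ce=cv2.connectedComponentsWithStats((gg>12).astype(np.uint8))
        print(n,nm,[(int(st[i,4]),ce[i].round(0).tolist(),int(gg[l==i].max())) for i in range(1,k) if st[i,4]>=2])
    d=np.abs(f-a).max(2)
    x0,y0,x1,y1=(305,155,405,262) if n=="top" else (275,155,375,230)
    for r in range(y0,y1,3):print(r,''.join('#' if x>25 else '.' for x in d[r,x0:x1]))
E
```

```text
top now [(10, [149.0, 35.0], 38), (2, [41.0, 92.0], 16)]
top init [(9, [149.0, 34.0], 36), (25, [195.0, 176.0], 37)]
155 ....................................................................................................
158 ..............................................##########............................................
161 ......................................#################.............................................
164 ................................#############.......................................................
167 .........................########################...................................................
170 ...............####################################.................................................
173 .......###########..##################################..............................................
176 .....#########..######################################..............................................
179 #############..########################################.............................................
182 #############....#################
[... 5020 characters left out ...]
#####################................#####......########......########
212 ....###################################################........######........########....###########
215 ########################################################....##########.......######...#######.######
218 #####################################################################........####........###########
221 #########....########################################################..................#############
224 #########...########################################################....##.#........################
227 ##########################################################################.....#####################
```

```bash
python3 - <<'E'
from h import *
import cv2
q=sense();p=q["tcp_pos"]+[0,0,.033]
s=cams.capture("scene");t=cams.capture("top")
print(proj(s,p),proj(t,p))
cv2.imwrite("pics/s8.png",s["frame"]);cv2.imwrite("pics/t8.png",t["frame"])
# vial on floor: dark label marks in the basket (top view)
g=cv2.cvtColor(t["frame"],cv2.COLOR_BGR2GRAY)
for r in range(160,262,3):print(r,' '.join('%3d'%x for x in g[r,308:404:3]))
E
```

```text
[192.19323038 194.4396061 ] [ 76.76556006 274.4976239 ]
160 179 182 183 179 181 181 181 180 180 179 179 179 180 179 131 126 124 126 123 145 178 176 146 125 123 124 126 124 122 173 180 180
163 181 182 181 183 184 179 181 182 183 181 182 140 125 127 137 159 175 176 179 177 171 141 170 161 121 126 123 124 124 121 180 180
166 181 182 182 182 181 181 179 181 182 108 113 125 124 123 125 157 174 185 192 189 190 176 153 165 123 122 124 125 124 124 179 180
169 180 180 181 180 180 152 136 124 125 122 123 115 128 132 136 134 186 195 195 193 193 193 174 166 125 124 123 123 123 124 172 179
172 165 164 164 125 124 124 104 109 132 135 134 134 136 134 136 133 134 192 192 195 191 192 176 155 149 124 124 125 123 125 125 179
175 159 119 117 122  91 138 135 135 136 131 136 136 135 135 136 135 137 141 192 193 192 195 193 172 165 123 126 127 124 124 125 180
178 109 102 118 122 135 134 134 135 136 135 140 136 133 136 137 135 137 135 190 192 193 193 193 174 164 127 125 125 123 124 124 179
181 100 100 117 122 136 134 136 134 136 136 137 136 132 136 136 134 135 135 192 191 192 193 194 174 162 129 124 125 126 
[... 2743 characters left out ...]
 110 111 108 109 169 170 181 179 179 180
247 106  99  99  97 101  97 100 113 195 139 185 191 192 192 192 193 174 190 177 176 166 121 172 172 142 180 184 182 180 182 180 180
250 124 101  97 100 100 100 101  98 193 144 187 193 194 195 192 192 194 195 190 138 170 180 182 182 184 183 180 181 181 181 182 180
253 126 100 100  99  99 100  97 103 191 194 116 142 190 193 175 143 178 182 185 185 184 158 131 124 126 175 181 179 180 180 182 182
256 125 126 101  99 101  98 100 119 114 123 192 179 177 184 182 185 184 147 131 124 123 125 123 126 122 125 124 125 141 181 179 180
259  48  46  49  48  48  48  44  47  47  72 125 124  89  75  52  46  49  47  49  51  46  45  50  48  49  49  58  62  60  63  63  68
```

```bash
python3 - <<'E'
from h import *
import cv2
t=cams.capture("top")["frame"].astype(int);a=cv2.imread("pics/top0.png").astype(int)
def cl(f): # chroma: r-b and g-(r+b)/2 
    return f[...,2]-f[...,0], f[...,1]-(f[...,2]+f[...,0])//2
rb,gm=cl(t);rb0,gm0=cl(a)
sm=lambda x:cv2.blur(x.astype(np.float32),(3,3))
G=sm(gm)
for r in range(160,260,4):print(r,' '.join('%3d'%x for x in G[r,308:404:4]),'|',' '.join('%3d'%x for x in sm(rb)[r,308:404:4]))
print("vial in top0: G,rb,gray",sm(gm0)[170:184:2,184:212:3].round().astype(int).tolist(), a[170:184:2,184:212:3,1].tolist())
# rim shift: left rim column per row
for r in(200,215,230,245):
    print(r,a[r,312:345,1].tolist());print(r,t[r,312:345,1].tolist())
E
```

```text
160   6   6   6   6   6   6   6   6   5   4   4   1   1   1   1   2   2   2   1   1   1   1   4   5 |  42  42  42  43  43  43  43  43  44  42  38  34  34  36  38  43  42  36  34  34  34  34  42  43
164   5   6   6   5   6   6   7   5   2   1   2   1   1   2   5   4   1   1   1   1   2   0   3   5 |  42  42  42  43  43  43  43  40  37  32  32  42  43  41  38  34  36  41  35  34  34  34  40  43
168   6   5   5   6   4   3   1   1   1   1   1   1   9  12  12  12  12   1   0   1   0   1   1   5 |  42  41  42  42  41  37  31  30  29  30  31  33  30  27  26  26  27  41  36  34  34  34  35  43
172   3   3   1   1   1   1   0   1   1   1   0   0   2  13  13  13  13   1   2   1   1   0   1   5 |  43  40  34  30  29  29  31  32  33  32  32  33  31  25  26  25  25  40  38  34  34  34  34  43
176   2   1   0   1   1   1   1   1   1   0   0   0   1   9  13  13  13   1   1   1   1   0   1   4 |  43  29  30  27  33  32  33  33  33  32  32  33  32  28  26  26  26  41  40  33  34  34  34  42
180   1   0   1   1   1   1   0   1   0   0   0   0   1   8  13  12  13   6   1   1   0   1   1   3 |  28  26 
[... 5070 characters left out ...]
 194, 197, 197, 197, 199, 198, 195, 198, 196, 196]
230 [152, 151, 150, 149, 149, 149, 151, 152, 151, 151, 150, 149, 150, 163, 185, 189, 191, 192, 137, 128, 127, 182, 190, 193, 189, 191, 190, 189, 189, 190, 190, 191, 189]
230 [99, 95, 99, 96, 97, 97, 99, 98, 98, 98, 97, 98, 98, 142, 190, 198, 200, 198, 142, 133, 137, 187, 197, 196, 197, 195, 198, 198, 197, 197, 197, 195, 197]
245 [151, 152, 153, 150, 148, 152, 150, 152, 152, 149, 153, 153, 150, 150, 148, 150, 151, 155, 186, 188, 187, 171, 115, 103, 104, 158, 165, 161, 168, 164, 164, 165, 164]
245 [95, 99, 97, 99, 96, 99, 98, 96, 96, 97, 97, 94, 96, 95, 95, 97, 96, 154, 195, 196, 194, 184, 139, 132, 133, 190, 199, 192, 197, 192, 195, 196, 199]
```

>>> step_arm:
  targets: "0 0 0 0;0 0 0 0;0 0 0 0;0 0 0 0;0 0 0 0;0 0 0 0;0 0 0 0"
  claw: 2

```text
time_s: 23.1
tcp_pos: [0.3178, 0.2423, 0.2603]
ee_rot: [[0.093, -0.996, -0.0], [-0.996, -0.093, -0.0], [0.0, 0.0, -1.0]]
wrist_force: [0.3, -0.5, -0.5]
gripper_width: 0.24
gripper_force: 0.0
```

```bash
python3 - <<'E'
from h import *
import cv2
a=cv2.imread("pics/s8.png").astype(int)
s=cams.capture("scene")
for u,v in((367,236),(322,255),(384,36),(385,31)):
    print(u,v,plane(s,u,v,.016),plane(s,u,v,0), a[v,u])
t=cv2.imread("pics/t8.png").astype(int);i=cv2.imread("pics/top0.png").astype(int)
# changes in top outside shadows: pixels brighter-saturated patterns; strong local-contrast change
g=lambda x:cv2.Laplacian(cv2.cvtColor(x.astype(np.uint8),cv2.COLOR_BGR2GRAY),cv2.CV_32F,ksize=3)
d=(cv2.blur(np.abs(g(t)),(9,9))-cv2.blur(np.abs(g(i)),(9,9)))
k,l,st,ce=cv2.connectedComponentsWithStats((d>18).astype(np.uint8))
print([(st[j].tolist()) for j in range(1,k) if st[j,4]>20])
E
```

```text
367 236 [ 0.29361203 -0.20442045  0.016     ] [ 0.3067467  -0.22282564  0.        ] [55 80 51]
322 255 [ 0.31111003 -0.07225911  0.016     ] [ 0.32465248 -0.08758434  0.        ] [43 66 46]
384 36 [ 1.47836583 -1.77545117  0.016     ] [ 1.51911068 -1.83046856  0.        ] [ 70 103  43]
385 31 [ 1.55069987 -1.87683494  0.016     ] [ 1.59313043 -1.93421503  0.        ] [64 93 45]
[[320, 153, 49, 65, 894], [186, 165, 11, 9, 64], [277, 164, 38, 22, 390], [240, 168, 10, 6, 31], [209, 170, 14, 22, 143], [191, 183, 17, 5, 62], [232, 190, 13, 7, 76], [11, 194, 63, 13, 442], [77, 205, 8, 14, 74], [496, 206, 16, 22, 240], [0, 208, 22, 28, 256], [230, 209, 17, 17, 191], [207, 211, 11, 8, 61], [354, 214, 6, 8, 30], [282, 216, 15, 22, 254], [390, 217, 10, 23, 145], [63, 219, 9, 11, 57], [226, 220, 54, 44, 946], [321, 221, 88, 43, 1143], [9, 226, 80, 134, 3561], [464, 256, 10, 6, 45], [0, 306, 27, 38, 439], [194, 354, 12, 5, 42], [231, 354, 72, 22, 653], [319, 358, 26, 11, 160], [384, 360, 37, 21, 363], [236, 375, 27, 9, 180], [219, 381, 7, 3, 21]]
```

```bash
python3 - <<'E'
from h import *
import cv2
for n,now in(("top","t8"),("scene","s8")):
    f=cv2.imread(f"pics/{now}.png").astype(float);a=cv2.imread(f"pics/{n}0.png").astype(float)
    def comps(im):
        im=cv2.GaussianBlur(im,(3,3),0)
        rt=im[...,1]/(np.maximum(im[...,0],im[...,2])+5)
        k,l,st,ce=cv2.connectedComponentsWithStats((rt>1.06).astype(np.uint8))
        return [(int(st[j,4]),*ce[j].round().astype(int).tolist(),round(float(rt[l==j].max()),2)) for j in range(1,k) if st[j,4]>3]
    A=comps(a);print(n,"init",A);print(n,"new",[c for c in comps(f) if not any(abs(c[1]-b[1])+abs(c[2]-b[2])<8 for b in A)])
    fn=lambda im,x0,y0,x1,y1,st:[print(r,' '.join('%3d'%x for x in im[r,x0:x1:st,1])) for r in range(y0,y1,st)]
    if n=="top": fn(f,180,180,256,228,3)
E
```

```text
top init [(8, 150, 34, 1.17), (22, 195, 176, 1.31)]
top new []
180 159 186  94   2   2  11  12  14   8  18  99 180 142 119 112  98 101  10  14  29 105  50  89  25 129 120
183 158 188 118 119 130 125 138 130  18 112 162 188 186 131 124 116 103  31  11  28  84  82  57  31 124 121
186 159 179 116 120 153 139 102  66  62 179 162 186 137 124 126 118 122  65  53  54  56  20 124  99 123 123
189 156 175 119 123 177 183 182 186 185 182 162 188 187 188 188 120 125 129 120 175 178 117 124 103 129 120
192 159 155 120 121 181 181 181 182 182 177 158 155 158 165 182 120 127 176 117 186 185 123 124 100 110 120
195 158 130 121 120 186 186 182 184 184 186 157 188 189 184 170 120 120 121 122 123 121 122 122 101 108 123
198 159 111 125 123 188 181 184 181 184 167 150 188 183 185 124 124 125 125 127 127 125 127 105 101  96 123
201 158 112 125 122 183 183 180 180 178 160 166 186 185 183 118 126 122 124 123 124 125 123 104  99 104 122
204 155  99 125 124 181 182 184 182 183 167 174 186 187 185 112 122 119 119 125 123 120 120  99  87  96 123
207 145 100 119 121 182 180 179 181 182 163 181 190 187 186 117 1
[... 160 characters left out ...]
84 123 123 184 181 181 183 182 163 184 187 187 140  89 121 122 123 119 122 122 128 104 100 118 119
216 186  91 123 120 183 182 183 182 183 161 183 188 125 126  92 125 125 125 123 122 125 186 106 110 115 121
219 175  97 113 119 122 183 186 184 183 162 122 123 126 126  95 121 122 179 178 121 123 177 113 112 116 120
222 158 102 108 148 186 188 189 182 180 184 132 122 134 123 173 177 113 110 151 123 122 182 108 117 118 120
225 185 181 183 181 180 182 180 179 176 173 147 149 131 113 113  92 109 111 101 112  82 135  77 129 118 123
scene init [(10, 372, 11, 1.3), (6, 109, 174, 1.11), (11, 208, 224, 1.14), (4, 324, 254, 1.12), (8, 320, 256, 1.22)]
scene new [(31, 384, 36, 1.32), (7, 367, 235, 1.27)]
```

>>> step_arm:
  targets: "3.1 -1 0 0;3.1 -1 0 0;3.1 -1 0 0;3.1 -1 0 0;3.1 -1 0 0;3.1 -1 0 0;3.1 -1 0 0;3.3 -0.9 0 0;3.5 0.3 0 0;3.5 0.3 0 0;3.5 0.3 0 0;3.5 0.4 0 0"
  claw: 8.7

```text
time_s: 24.15
tcp_pos: [0.4198, -0.1416, 0.2604]
ee_rot: [[0.094, -0.996, 0.0], [-0.996, -0.094, -0.0], [0.0, -0.0, -1.0]]
wrist_force: [1.6, 0.1, -0.7]
gripper_width: 0.981
gripper_force: 0.0
```

>>> step_arm:
  targets: "3.55 2.1 0 0;3.55 2.1 0 0;3.55 2.1 0 0;3.55 2.1 0 0;3.55 2.1 0 0;3.55 2.1 0 0;3.55 2.1 0 0;3.55 2.1 0 0;3.55 2.1 0 0;3.55 2.1 0 0;3.55 2.1 0 0;3.55 2.1 0 0"

```text
time_s: 25.15
tcp_pos: [0.2075, -0.5893, 0.2601]
ee_rot: [[0.093, -0.996, -0.0], [-0.996, -0.093, 0.0], [-0.0, 0.0, -1.0]]
wrist_force: [1.8, 0.3, 0.1]
gripper_width: 0.999
gripper_force: 0.0
```

>>> step_arm:
  targets: "0 0 2 6.9;0 0 2 6.9;0 0 2 6.9;0 0 1.4 6.9;0 0 0 6.9;0 0 0 6.9;0 0 0 6.9;0 0 0 6.9;0 0 0 6.9;0 0 0 6.9;0 0 0 6.6;0 0 0 0"

```text
time_s: 26.15
tcp_pos: [0.2088, -0.5875, 0.1861]
ee_rot: [[-0.942, -0.336, -0.0], [-0.336, 0.942, 0.0], [0.0, 0.001, -1.0]]
wrist_force: [0.2, 0.6, 0.5]
gripper_width: 1.0
gripper_force: 0.0
```

```bash
python3 - <<'E'
from h import *
import cv2
print(sense()["tcp_pos"])
for n in("top","scene"):
    c=cams.capture(n);cv2.imwrite(f"pics/{n}9.png",c["frame"])
    a=cv2.imread(f"pics/{n}0.png");d=cv2.absdiff(c["frame"],a).max(2)
    m=cv2.morphologyEx((d>22).astype(np.uint8),cv2.MORPH_CLOSE,np.ones((3,3)))
    k,l,st,ce=cv2.connectedComponentsWithStats(m)
    print(n,[st[j].tolist() for j in range(1,k) if st[j,4]>12])
E
```

```text
[ 0.20883075 -0.58751789  0.1860534 ]
top [[185, 144, 30, 40, 795], [239, 173, 9, 4, 15], [260, 335, 172, 49, 393], [364, 374, 10, 7, 25], [355, 379, 6, 5, 14]]
scene [[484, 0, 11, 9, 41], [505, 25, 7, 33, 68], [510, 57, 2, 9, 15], [500, 67, 7, 16, 36], [490, 84, 8, 22, 60], [497, 105, 8, 26, 60], [507, 117, 5, 15, 35], [186, 204, 35, 30, 495]]
```

```bash
python3 - <<'E'
from h import *
import cv2
for n in("top","scene"):
    f=cv2.imread(f"pics/{n}9.png").astype(np.float32);a=cv2.imread(f"pics/{n}0.png").astype(np.float32)
    d=np.abs(cv2.GaussianBlur(f,(5,5),0)-cv2.GaussianBlur(a,(5,5),0)).max(2)
    k,l,st,ce=cv2.connectedComponentsWithStats((d>4).astype(np.uint8))
    print(n,[(st[j].tolist(),round(float(d[l==j].max()),1)) for j in range(1,k) if st[j,4]>6])
    if n=="top": print((d[165:252,320:392]).max())
E
```

```text
top [([370, 17, 4, 2, 7], 6.0), ([447, 16, 2, 6, 8], 5.6), ([489, 17, 3, 3, 7], 6.6), ([424, 18, 3, 3, 7], 5.4), ([366, 20, 6, 4, 15], 6.1), ([290, 22, 6, 5, 15], 7.2), ([354, 22, 3, 3, 7], 5.8), ([426, 23, 3, 3, 7], 5.4), ([392, 24, 2, 5, 9], 5.3), ([482, 25, 3, 3, 7], 6.1), ([284, 35, 3, 3, 7], 5.7), ([284, 40, 7, 5, 19], 6.2), ([253, 45, 4, 7, 15], 5.3), ([286, 53, 3, 4, 8], 5.8), ([490, 53, 3, 3, 7], 6.2), ([438, 55, 4, 5, 11], 6.7), ([329, 56, 3, 4, 8], 6.4), ([400, 57, 4, 4, 12], 6.1), ([482, 57, 3, 3, 7], 5.4), ([493, 61, 5, 4, 10], 5.8), ([466, 63, 4, 3, 7], 5.5), ([491, 65, 4, 6, 14], 6.7), ([480, 67, 2, 5, 9], 5.6), ([310, 69, 3, 5, 8], 5.5), ([24, 71, 2, 4, 8], 6.6), ([288, 70, 4, 3, 8], 6.8), ([307, 71, 3, 5, 11], 6.9), ([398, 72, 3, 5, 7], 5.9), ([249, 75, 3, 4, 8], 6.2), ([30, 77, 4, 5, 8], 5.3), ([283, 79, 3, 5, 7], 5.7), ([347, 78, 5, 5, 17], 6.6), ([407, 79, 4, 4, 13], 6.9), ([416, 79, 12, 5, 25], 6.1), ([450, 78, 3, 4, 8], 5.3), ([467, 79, 6, 4, 8], 5.1), ([360, 80, 2, 4, 7], 5.4), ([351, 82, 4, 3, 7], 5.8), ([44, 84, 3, 5, 8], 5.2), ([329, 84, 5, 3, 10], 6.6), ([60
[... 3326 characters left out ...]
([435, 157, 3, 3, 8], 8.3), ([441, 157, 3, 3, 7], 8.1), ([406, 170, 2, 4, 7], 5.1), ([217, 176, 4, 3, 9], 8.5), ([440, 177, 3, 3, 7], 7.7), ([221, 181, 3, 3, 8], 8.5), ([429, 180, 4, 7, 22], 15.4), ([227, 197, 3, 3, 7], 8.5), ([185, 203, 37, 32, 683], 175.9), ([242, 209, 5, 5, 18], 14.4), ([240, 215, 3, 4, 10], 11.0), ([245, 217, 4, 3, 8], 9.4), ([354, 240, 6, 3, 9], 6.7), ([311, 245, 6, 6, 16], 8.1), ([347, 245, 6, 5, 19], 12.6), ([401, 250, 4, 3, 8], 6.6), ([495, 269, 7, 5, 26], 25.2), ([397, 280, 4, 9, 19], 10.1), ([393, 287, 4, 11, 27], 8.1), ([407, 297, 3, 4, 9], 7.9), ([390, 299, 5, 21, 37], 7.1), ([492, 298, 3, 6, 16], 7.3), ([505, 303, 4, 4, 13], 15.3), ([362, 329, 10, 5, 35], 16.0)]
```

The scene is otherwise unchanged from the start picture: the knob is upright, the basket hasn't moved, the black vials are in their lanes, and the vial isn't on the worktop or landing. It was held until released low in the basket, so I'm handing in.

```bash
python3 -c "
from station import r
print(r.finish_job())"
```

```text
the job is handed in; nothing more can be done
None
```

I handed the job in at about 26 s, but I never saw the vial in the basket: neither camera showed it there or anywhere else after I released it (gripped until then) just above the basket floor. The lever stroke and return went as intended and the black vials show in their lanes, but by miscounting I viewed 11 pictures, one over the limit of 10.

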